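# Load a fuse link and clamp it home

### The arm

A 7-joint arm with a two-finger parallel gripper is mounted at the origin on the work surface. World frame = base frame: x ahead of the robot, y to its left, z up, the work surface at z = 0. Lengths are in mm, angles in rad, forces in N, time in s.
With the tool pointing down it reaches from about 350 to 900 mm from the base axis. Payload 19.9 kg.
Tool frame: the origin (TCP) lies midway between the tips of the shut fingers; the grasp point (between the pads) lies 19 mm behind it; z points along the fingers, y is the line along which they close (so a half turn about z gives the same grasp; the last joint's range is limited). The gripper opens to 94 mm and grips with 3 to 60 N. Pads are 16 mm wide; open, the fingers measure 119 mm over their backs; the gripper's body (75 mm by 177 mm) begins 78 mm behind the grasp point.
Start: joints at [-1.169, 0.417, -0.01, 1.614, 0.005, 1.111, -0.053], TCP at [267.782, 564.702, 168.625] pointing down, gripper open.
Joint ranges: [-2.81, 2.81], [-0.39, 2.02], [-1.27, 1.25], [0.06, 2.57], [-1.19, 4.33], [0.19, 2], [-2.82, 2.82]. Speed limits (rad/s): [1.89, 1.89, 2.39, 2.39, 3.01, 3.01, 3.01].

### API

Orientations are given as a rotation vector (axis times angle).
In Python, from cell import robot, optics, job gives the robot as it stands. The module is installed in compiled form; this text tells all that it offers.
- The arm moves only by the tool servo_tool, never from a script. Its argument "moves" is a list of rows, each a list of 5 numbers: the shift along the world's x, y, z in cm, then the turn about the world's z in degrees, then the closure, from -1 (fully open) to 1 (shut), so that 0 is half open. A call has exactly 5 rows; each row is the pose to reach, as a shift and turn from the pose commanded when the call began; what a row does not reach only later rows make up. A row lasts 1/8 s, in which the tool goes at most 62.5 mm and 10.7 degrees, less where a joint would pass 70% of its speed; a pose out of reach is approached as far as the arm can. A call with a gripper value outside its range is refused whole. The fingers move at their own pace and stop on an object; "force" is the grip in N (left out, the last holds). Time passes only in rows, so rows that repeat a pose let the fingers close, or fill a call up. It gives the time, the measured TCP pose, the force, the opening and the grip force at its end, in the units of the state.
- robot.read_state(): the state, without advancing time (a new reading comes with each control period).
- optics.capture(name): name is "scene" or "side" or "wrist"; returns (picture, depth): 384x512x3 uint8, blue, green, red; 384x512 float32, mm along the optical axis (not along the pixel's ray), 0 where there is no reading.
- optics.camera_params(name): a dict with "fovy" (degrees; the focal length in pixels is half the picture's height over the tangent of half this angle, whatever the lens; pixels are square), "cx", "cy" (the principal point, pixels), "R" (3x3) and "t" (3): a world point X has camera coordinates R X + t. Camera axes: x right, y down, z forward; pixel columns grow to the right and rows downward; lengths in mm; the calibration is good to about 2 mm. The wrist camera is an equidistant fisheye: a pixel r from the principal point sees the ray r / f radians off the axis. A picture is of the moment at which its call begins: read the wrist's pose just before it. camera_params takes no time and is no camera call; for the wrist camera it gives the pose at the moment of the call.
- job.job_done(): hands the job in; it is judged then, once.
The state is a dict: "clock": time; "joint_positions": joint angles; "joint_vel": joint speeds; "joint_efforts": joint torques, N m; "eef_pos": TCP position; "tcp_rot": TCP orientation; "force": force on the tool from outside, world axes, zero at the start; "ft_torque": the same for the moment, N m; "gripper_width": finger opening in mm; "finger_force": force on a finger pad.
Only numpy, scipy, OpenCV 4.12 (cv2) and the standard library are available. Lean on these libraries where they do the work, as an engineer would, in place of code of your own. Each camera call takes 0.05 s, during which the arm holds its last target. There are 200 camera calls.

### The job

Set the smaller of the two white fuse links upright into the cradle of the fuse base, its blades resting in the mouths of the spring jaws, and let go of it. Then swing the hinged clamp over and push its grip bar down so that the clamp, not the gripper, drives the link fully home; keep the grip bar pressed with about 15 N (never above 30 N, the ceramic cracks) for a second, then let go, leaving the clamp shut on the link. Leave the other things on the bench where they are.

Things in the scene. Friction and masses are not known exactly. Their poses are not given: they have to be found in the camera images.
- link_center (a point): centre (22 mm above the underside) of the link to load, the smaller one: white ceramic block with bright metal end plates, 26 (its x) x 52 (its y) x 44 mm high (its z), 0.14 to 0.28 kg, standing upright on the bench at the start. Goes in either way round. Grip it across the 26 mm width, best about 10 mm above this point, so the fingertips stay above the cradle's guides
- link_blade (a point): lower outer end of the blade at the link's +y end, 39 mm along y from link_center and 6 mm below it; the same at -y. The blades are metal tongues in the middle of the ends, 8 mm thick (x), 13 mm long (y), 16 mm high, the lower edge rounded; 78 mm over both
- cradle (a point): point of the fuse base (fixed on the bench, turned up to 0.35 rad) where link_center is when fully home, 46 mm above the bench. x: from the grip bar to the hinge; y: along the link; z up. Lowered gently, the link stops with its blades on the jaw lips and link_center 11 to 12 mm above here (57 to 58 mm above the bench). The link's body has about 2 mm of play all round in the cradle
- guide_top (a point): top (48 mm above the bench) of one of the four corner guides, posts that keep the body upright, at x = +-18 mm, y = +-20.5 mm from cradle, 6 x 9 mm in plan, so their inner faces are at x = +-15 mm; between them the sides are open, 32 mm along y, for the fingers
- jaw_mouth (a point): top of one of the two pairs of sprung copper jaws (55 mm above the bench), at x = 0, y = +34 mm from cradle; the other pair at y = -34 mm. 10 mm long in y, rounded lips 4 mm apart that take the 8 mm blades. A push of some 10 to 30 N down on the link spreads them and drives it down to the floor: the clamp's work, not to be done with the clamp open
- clamp (a joint): angle of the hinged clamp, rad: 0 = shut on a link that is home (about 0.16 on touching an undriven link; -0.12 with an empty cradle); grows as it opens. Starts at 1.7 to 1.95, leaning back past upright, clear of the cradle, and stays where it is left (stiff hinge: 1 to 3 N at the grip bar moves it)
- clamp_grip (a point): middle of the clamp's grip bar: black, round, 12 mm thick, along the cradle's y, free over 100 mm between two side arms. It can be pinched from above at every angle (it turns in the fingers) or pushed. Shut, it is 70 mm to the -x side of cradle, 80 mm above the bench. 1 N here gives 1.93 N on the link; driving it home takes about 4 to 12 N here, then the bar stops hard
- clamp_hinge (a point): middle of the clamp's hinge axis (along the cradle's y), 75 mm to the +x side of cradle, 80 mm above the bench. The bar's axis moves on a circle of 145 mm about it: at angle a it is 145 cos(a) mm to the -x side and 145 sin(a) mm higher. Hinge cheeks reach 90 mm above the bench at y = +-66 mm
- long_link: the wrong fuse link: same make, clearly bigger (ceramic body 36 x 74 x 52 mm, 102 mm over its blades); origin at the centre of its underside
- contactor: a grey and black contactor, 75 x 45 x 80 mm, standing on the bench; origin under its centre
- button_box: a grey two-button control box, 110 x 70 x 62 mm; origin under its centre
- tape: a roll of black tape lying flat, 68 mm across, 19 mm high; origin under its centre
- screwdriver: a screwdriver lying on the bench
- wrench: an open-ended wrench lying on the bench
- mug: a white mug, about 80 mm across and 90 mm high; origin under its centre
Not all that is in view belongs to the job. Leave any orange or purple look-alike of the part that bears link_center alone.

How it is judged (in metres and radians):
On the way, in this order (a step that is already met when the one before it is completed fails the run):
1. the smaller link stands in the cradle with its blades on the jaw lips, let go, the clamp still open (x of link_center in the frame of cradle between -0.004 and 0.004 m and y of link_center in the frame of cradle between -0.004 and 0.004 m and angle between the y axis of link_center and the y axis of cradle, either way round below 0.12 rad and z of link_center in the frame of cradle between 0.006 and 0.016 m and angle between link_center's own z axis and vertical below 0.2 rad and contact force between the fingers and link below 0.05 N and value of joint clamp above 1 rad), for 0.2 s.
2. the clamp, shut, holds the link fully home and presses on it with 18 to 46 N (about 10 to 24 N on the grip bar) for half a second (x of link_center in the frame of cradle between -0.004 and 0.004 m and y of link_center in the frame of cradle between -0.004 and 0.004 m and angle between the y axis of link_center and the y axis of cradle, either way round below 0.12 rad and z of link_center in the frame of cradle between -0.003 and 0.0022 m and angle between link_center's own z axis and vertical below 0.07 rad and value of joint clamp between -0.035 and 0.035 rad and contact force between clamp and link between 18 and 46 N), for 0.5 s.
At the end, for the whole second after the job is handed in: The smaller link is fully home in the cradle (centre within 4 mm sideways and about 2 mm in height of cradle, upright within 0.07 rad, along the cradle within 0.12 rad), the clamp is shut on it (within 0.035 rad of 0), and everything is let go and at rest (x of link_center in the frame of cradle between -0.004 and 0.004 m and y of link_center in the frame of cradle between -0.004 and 0.004 m and angle between the y axis of link_center and the y axis of cradle, either way round below 0.12 rad and z of link_center in the frame of cradle between -0.003 and 0.0022 m and angle between link_center's own z axis and vertical below 0.07 rad and value of joint clamp between -0.035 and 0.035 rad and linear speed of link below 0.01 m/s and velocity of joint clamp between -0.05 and 0.05 rad/s); the robot touches nothing.
It fails at once if the clamp loads the ceramic link with more than 62 N (about 31 N on the grip bar) (contact force between clamp and link above 62 N).
It fails at once if the link is pushed down home with the clamp open (x of link_center in the frame of cradle between -0.004 and 0.004 m and y of link_center in the frame of cradle between -0.004 and 0.004 m and angle between the y axis of link_center and the y axis of cradle, either way round below 0.12 rad and z of link_center in the frame of cradle below 0.004 m and value of joint clamp above 0.3 rad).
It fails at once if another thing on the bench is moved by more than 30 mm (distance of any of long_link, contactor, button_box, tape, screwdriver, wrench, mug from where it was at the start of the episode above 0.03 m).
It also fails if it takes over 72 s, if anything falls off the work surface, if the arm or the gripper's body presses on something with over 40 N, if the wrist force passes 120 N, or if a joint passes its speed limit or range.

## Working session

There is one attempt and no reset: what is moved stays moved. The work goes in short steps, Python scripts to look and compute and a tool call to move; the robot and the scene stay as the last step left them, time stands still between calls to the robot, and variables do not carry over. Pictures are saved under pics/ and viewed, at most 10 in all, crops included, and the job is handed in when it is done.

Besides the shell and the picture viewer there is one more tool, called after "Emit:" as name([rows], argument=value, ...), one row to a line, values as JSON. servo_tool: Moves the arm, as the interface text tells. Its arguments: {"type":"object","properties":{"moves":{"type":"array","items":{"type":"array","items":{"type":"number"}}},"force":{"type":"number"}},"required":["moves"]}

```bash
mkdir -p pics
cat > h.py <<'E'
import numpy as np, cv2
from cell import robot, optics, job
def cloud(name):
    p=optics.camera_params(name); im,d=optics.capture(name)
    h,w=d.shape; f=h/2/np.tan(np.radians(p['fovy'])/2)
    v,u=np.mgrid[:h,:w]; x=(u-p['cx'])/f; y=(v-p['cy'])/f
    C=np.stack([x*d,y*d,d],-1)
    R=np.array(p['R']);t=np.array(p['t'])
    X=(C-t)@R   # R^T (C-t)
    X[d==0]=np.nan
    return im,d,X
E
python3 - <<'E'
from h import *
s=robot.read_state();print(s)
for n in('scene','side'):
    im,d,X=cloud(n);np.savez(n+'.npz',im=im,d=d,X=X);cv2.imwrite(f'pics/{n}0.png',im)
    p=optics.camera_params(n);print(n,p)
E
```

```text
{'clock': 0.0, 'joint_positions': array([-1.16949531,  0.41794351, -0.01031814,  1.61416   ,  0.00471265,
        1.11070138, -0.05301871]), 'joint_vel': array([-0.00027996,  0.00249741,  0.00147044,  0.000326  , -0.00281338,
        0.00037563,  0.00074566]), 'joint_efforts': array([-8.00591752e-04, -8.51238441e+01,  6.37944359e-01, -4.25986576e+01,
       -4.89180232e-02,  1.86449708e-02,  1.35956680e-04]), 'eef_pos': array([267.6272717 , 564.34296851, 168.05022151]), 'tcp_rot': array([-6.89831132e-01, -3.06474836e+00,  1.84830120e-03]), 'force': array([-0.09386986,  0.5629616 ,  0.43825763]), 'ft_torque': array([ 0.05337921,  0.01632038, -0.0130361 ]), 'finger_force': 0.0, 'gripper_width': 94.04619531097549}
scene {'fovy': 46.01947461825521, 'cx': 256.9505145983647, 'cy': 192.4535943525933, 'R': array([[ 0.87263176,  0.48822306, -0.01233109],
       [ 0.41291041, -0.75103371, -0.51522166],
       [-0.26080416,  0.44450715, -0.85696825]]), 't': array([-517.60034347, -218.41899606, 1398.92138033])}
side {'fovy': 53.46235552959399, 'cx': 252.30472733466814, 'cy': 193.20729991451753, 'R': array([[ 0.92218974, -0.38660056, -0.01029994],
       [-0.27620775, -0.63975197, -0.71723546],
       [ 0.27069423,  0.6642721 , -0.69675477]]), 't': array([-556.80706607,  202.42857381,  982.66466443])}
```

View pics/scene0.png

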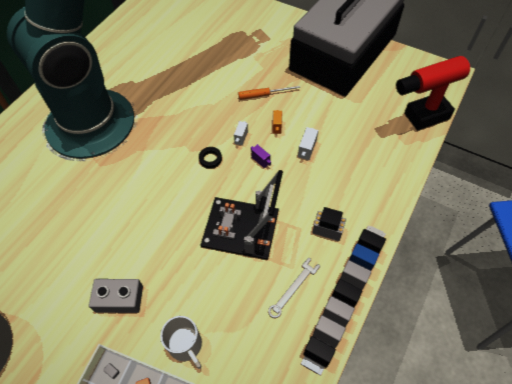

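View pics/side0.png

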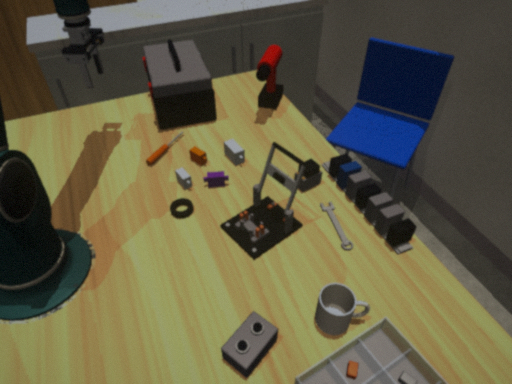

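The scene picture shows the small link at (240,132), the long link at (308,143) and the fuse base at (240,228), with the clamp leaning back on the right. In the side picture they are at (184,178), (234,151) and (262,225).

Run:
```python
from h import *
for n,(u,v),(u2,v2) in(('scene',(240,132),(240,228)),('side',(184,178),(265,218))):
    z=np.load(n+'.npz');X=z['X'];im=z['im']
    c=X[v-22:v+22,u-16:u+16].reshape(-1,3);c=c[(c[:,2]>36)&(c[:,2]<52)]
    r=cv2.minAreaRect(c[:,:2].astype(np.float32));print(n,'link',len(c),r,np.median(c,0))
    B=X[v2-75:v2+45,u2-55:u2+55].reshape(-1,3)
    for lo,hi in((3,30),(42,50),(51,58),(60,100),(100,150),(180,240)):
        q=B[(B[:,2]>lo)&(B[:,2]<hi)]
        if len(q)>3: print(lo,hi,len(q),np.median(q,0).round(1),cv2.minAreaRect(q[:,:2].astype(np.float32)))
    cv2.imwrite(f'pics/{n}_c.png',cv2.resize(im[v2-75:v2+45,u2-55:u2+55],None,fx=5,fy=5,interpolation=2)[:600])
    pts=[(int(a),int(b)) for a,b in []]
```

```text
scene link 174 ((464.91351318359375, 147.978515625), (47.82094192504883, 125.81289672851562), 48.374332427978516) [444.18963039 165.19801883  42.38445296]
3 30 3566 [578.6 -91.1  11.7] ((557.7447509765625, -42.52653503417969), (315.5804138183594, 368.82147216796875), 28.85784149169922)
42 50 123 [553.5 -75.3  45.5] ((562.3135375976562, -23.467132568359375), (103.85028839111328, 296.82275390625), 20.45018196105957)
51 58 69 [ 561.4 -129.8   53.3] ((588.1902465820312, -99.53709411621094), (99.18789672851562, 135.35585021972656), 20.4127197265625)
60 100 155 [ 646.1 -139.    87.4] ((630.335205078125, -81.19500732421875), (23.690975189208984, 146.90585327148438), 17.338687896728516)
100 150 133 [ 653.6 -101.2  132.1] ((643.095947265625, -77.78260803222656), (25.36726951599121, 116.61847686767578), 19.922273635864258)
180 240 317 [680.6 -75.1 219.2] ((672.7222290039062, -67.50291442871094), (24.293785095214844, 119.40803527832031), 17.051610946655273)
side link 126 ((473.1187438964844, 192.00196838378906), (119.34186553955078, 57.885616302490234), 30.58647918701172) [440.84542659 168.43877219  44.51542033]
3 30 3578 [602.4 -75.4  12.4] ((659.4287109375, 28.447479248046875), (515.7214965820312, 383.81439208984375), 67.12574005126953)
42 50 259 [570.4   5.5  45.8] ((605.728271484375, 32.55036926269531), (295.7732849121094, 342.7103576660156), 39.77894973754883)
51 58 240 [630.5  26.3  53.4] ((612.24169921875, 38.95481872558594), (297.931396484375, 350.0648193359375), 36.82372283935547)
60 100 409 [660.6 -13.8  80.5] ((727.5146484375, -49.08984375), (227.10325622558594, 147.90150451660156), 17.21291160583496)
100 150 235 [652.9 -92.4 137.3] ((644.0640258789062, -75.45285034179688), (28.787216186523438, 119.97572326660156), 20.012819290161133)
180 240 306 [678.5 -72.8 217. ] ((673.46875, -67.05331420898438), (26.67935562133789, 117.6480941772461), 16.440853118896484)
```

View pics/scene_c.png

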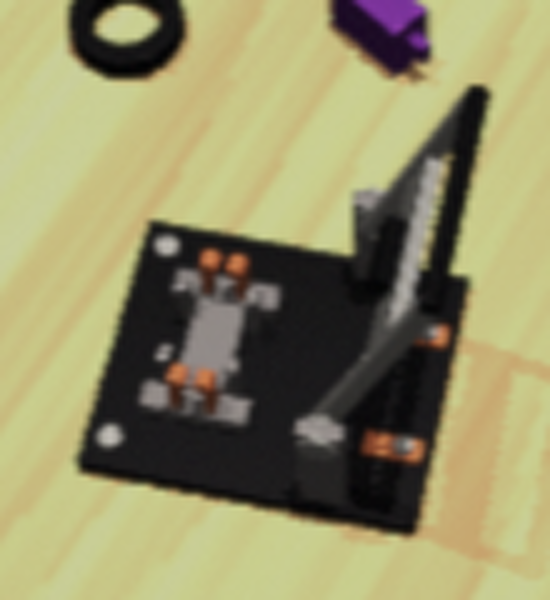

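The crop shows the jaw pairs: lips at (210,258)/(237,265) and (178,374)/(206,380), with the guides in light grey around them. I'll take the positions from these and from filtered depth.

```bash
cat >> h.py <<'E'
def ray(name,u,v,z):
    p=optics.camera_params(name);f=192/np.tan(np.radians(p['fovy'])/2)
    R=np.array(p['R']);o=-R.T@np.array(p['t']);d=R.T@np.array([(u-p['cx'])/f,(v-p['cy'])/f,1])
    return o+d*(z-o[2])/d[2]
E
python3 - <<'E'
from h import *
P=[]
for a in((210,258),(237,265),(178,374),(206,380)):
    P.append(ray('scene',185+a[0]/5-.4,153+a[1]/5-.4,53)[:2])
P=np.array(P);a=P[:2].mean(0);b=P[2:].mean(0);print(P.round(1),'mid',(a+b)/2,np.degrees(np.arctan2(*(a-b)[::-1])),np.linalg.norm(a-b))
for n,(u,v) in(('scene',(240,132)),('side',(184,178))):
    z=np.load(n+'.npz');X=z['X'];
    c=X[v-25:v+25,u-22:u+22].reshape(-1,3)
    m=np.nanmedian(c[(c[:,2]>36)&(c[:,2]<52)],0);c=c[np.linalg.norm(c[:,:2]-m[:2],axis=1)<48]
    for lo,hi in((8,60),(39,52)):
        q=c[(c[:,2]>lo)&(c[:,2]<hi)]; print(n,len(q),q.mean(0).round(1),cv2.minAreaRect(q[:,:2].astype(np.float32)))
    B=X.reshape(-1,3);B=B[(np.abs(B[:,0]-600)<150)&(np.abs(B[:,1]+85)<120)]
    # bar: highest
    q=B[B[:,2]>B[B[:,2]<260][:,2].max()-14]; print('bar',len(q),q.mean(0),q[:,2].max(),cv2.minAreaRect(q[:,:2].astype(np.float32)))
    # guides
    for lo,hi in((44,50),(51,57)):
        q=B[(B[:,2]>lo)&(B[:,2]<hi)&(np.hypot(B[:,0]-567,B[:,1]+95)<60)]
        print(lo,len(q),cv2.minAreaRect(q[:,:2].astype(np.float32)))
E
```

```text
[[ 542.2  -70. ]
 [ 556.7  -66.7]
 [ 563.  -135.6]
 [ 577.2 -131.7]] mid [ 559.77179919 -101.00274235] 107.55512294355371 68.49423171328257
scene 231 [444.7 163.3  35.2] ((442.10137939453125, 163.7281494140625), (28.95920753479004, 66.10392761230469), 12.199846267700195)
scene 125 [441.6 170.1  42.9] ((441.8190002441406, 170.20562744140625), (27.017366409301758, 53.32939910888672), 11.68053913116455)
bar 252 [679.68501261 -68.44855749 219.6203243 ] 224.39665800096512 ((677.5484619140625, -65.67755889892578), (13.76545238494873, 118.72688293457031), 17.213045120239258)
44 48 ((558.6144409179688, -101.27118682861328), (41.02417755126953, 79.29782104492188), 17.855255126953125)
51 51 ((554.8766479492188, -103.66917419433594), (30.54145050048828, 79.83798217773438), 16.051576614379883)
side 216 [440.2 162.7  35.4] ((442.9081115722656, 167.15335083007812), (28.852405548095703, 68.55384063720703), 12.286641120910645)
side 114 [440.9 169.2  44.6] ((439.5382385253906, 172.26889038085938), (26.78137969970703, 57.036808013916016), 14.612854957580566)
bar 204 [678.46071658 -69.52052713 219.55183532] 224.6798442265716 ((679.098388671875, -64.81614685058594), (15.569154739379883, 117.37690734863281), 15.828911781311035)
44 53 ((560.7615356445312, -102.40738677978516), (43.471153259277344, 74.54847717285156), 17.12696647644043)
51 52 ((562.2266235351562, -100.05819702148438), (29.432540893554688, 78.02619171142578), 18.04882049560547)
```

Emit:
servo_tool([
  [3.5,-5,0,-8,0],
  [6,-10,0,-18,0],
  [8.5,-15.5,0,-28,0],
  [11,-21,0,-38,0],
  [13.5,-27,0,-48,0],
], force=25)

```text
clock: 0.72
eef_pos: [402.3, 295.1, 168.5]
tcp_rot: [-1.884, -2.514, 0.0]
force: [1.4, 0.0, 0.1]
gripper_width: 48.8
finger_force: 0.0
```

Emit:
servo_tool([
  [1.5,-5,0,-2,0],
  [3,-10,0,-4,0],
  [3.9,-12.5,0,-4,0],
  [3.9,-12.5,0,-4,0],
  [3.9,-12.5,0,-4,0],
])

```text
clock: 1.35
eef_pos: [440.5, 172.7, 168.5]
tcp_rot: [-1.963, -2.453, 0.001]
force: [-0.4, -0.7, -0.9]
gripper_width: 47.0
finger_force: 0.0
```

```bash
cat >> h.py <<'E'
def wray(p,u,v,z):
    f=192/np.tan(np.radians(p['fovy'])/2);R=np.array(p['R']);o=-R.T@np.array(p['t'])
    a,b=u-p['cx'],v-p['cy'];r=np.hypot(a,b);th=r/f
    d=R.T@np.array([a/r*np.sin(th),b/r*np.sin(th),np.cos(th)]);return o+d*(z-o[2])/d[2]
def wcloud():
    s=robot.read_state();p=optics.camera_params('wrist');im,d=optics.capture('wrist')
    f=192/np.tan(np.radians(p['fovy'])/2);v,u=np.mgrid[:384,:512];a=u-p['cx'];b=v-p['cy'];r=np.hypot(a,b)+1e-9;th=r/f
    k=np.where(th<1.5,np.tan(np.minimum(th,1.5)),np.nan)/r
    C=np.stack([a*k*d,b*k*d,d],-1);X=(C-np.array(p['t']))@np.array(p['R']);X[d==0]=np.nan
    return s,p,im,d,X
E
python3 - <<'E'
from h import *
s,p,im,d,X=wcloud();print(s['eef_pos'],s['tcp_rot'],p)
cv2.imwrite('pics/w1.png',im)
q=X.reshape(-1,3);q=q[(np.hypot(q[:,0]-441,q[:,1]-170)<40)&(q[:,2]<55)]
for lo in(10,39):
    c=q[q[:,2]>lo];print(len(c),c.mean(0),cv2.minAreaRect(c[:,:2].astype(np.float32)))
np.savez('w1.npz',im=im,X=X)
E
```

```text
[440.46430893 172.69303054 168.46613202] [-1.96250731e+00 -2.45279103e+00  5.14366950e-04] {'fovy': 65.70646984690485, 'cx': 248.83361208936472, 'cy': 186.06654916536385, 'R': array([[ 9.75652271e-01,  2.19323126e-01,  1.09050466e-04],
       [ 2.10356898e-01, -9.35906762e-01,  2.82539393e-01],
       [ 6.20694841e-02, -2.75637261e-01, -9.59255690e-01]]), 't': array([-468.21007323,   38.21726886,  411.32340669])}
1151 [440.21604031 174.592443    41.13287038] ((441.33013916015625, 171.43490600585938), (26.930641174316406, 76.58721923828125), 13.748445510864258)
972 [440.70726515 172.53599661  43.33569675] ((440.8391418457031, 171.96859741210938), (26.788494110107422, 52.53249740600586), 12.724323272705078)
```

View pics/w1.png

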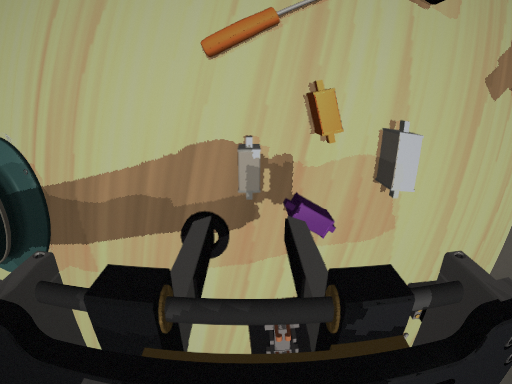

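The wrist view shows the small link at (249,168), upright and clear. The purple look-alike at (310,215) is far enough off the finger paths. Depth puts the link at (441,171.7) with its yaw at 13°.

Emit:
servo_tool([
  [0,0.1,-4,0,0],
  [0,0.1,-8,0,0],
  [0,0.1,-11,0,0],
  [0,0.1,-11,0,0],
  [0,0.1,-11,0,0],
])

```text
clock: 2.02
eef_pos: [441.2, 173.7, 59.6]
tcp_rot: [1.963, 2.453, 0.001]
force: [0.2, 0.2, 0.2]
gripper_width: 46.7
finger_force: 0.0
```

Emit:
servo_tool([
  [0,-0.2,-2.3,0,0],
  [0,-0.2,-4.6,0,0],
  [0,-0.2,-4.6,0,0],
  [0,-0.2,-4.6,0,1],
  [0,-0.2,-4.6,0,1],
])

```text
clock: 2.65
eef_pos: [441.5, 171.5, 13.7]
tcp_rot: [1.963, 2.452, 0.003]
force: [-0.4, -0.3, -0.3]
gripper_width: 30.4
finger_force: 0.0
```

Emit:
servo_tool([
  [0,0,0,0,1],
  [0,0,0,0,1],
  [0,0,0,0,1],
  [0,0,0,0,1],
  [0,0,0.2,0,1],
])

```text
clock: 3.28
eef_pos: [440.7, 170.9, 14.6]
tcp_rot: [-1.964, -2.452, 0.001]
force: [-0.1, -0.4, -0.4]
gripper_width: 0.4
finger_force: 0.0
```

Emit:
servo_tool([
  [0,0,0,0,1],
  [0,0,0,0,1],
  [0,0,0,0,1],
  [0,0,0,0,1],
  [0,0,0,0,1],
])

```text
clock: 3.9
eef_pos: [440.8, 171.0, 14.6]
tcp_rot: [-1.964, -2.452, 0.0]
force: [0.6, 0.7, 0.0]
gripper_width: 0.6
finger_force: 0.0
```

Run:
```python
from h import *
s,p,im,d,X=wcloud();print(s['eef_pos'],s['gripper_width'])
im2,_,X2=cloud('side');im3,_,X3=cloud('scene')
c=lambda i,u,v:cv2.resize(i[v-40:v+40,u-50:u+50],(400,300),interpolation=2)
o=np.vstack([np.hstack([c(im2,190,178),c(im3,245,135)]),np.hstack([cv2.resize(im,(400,300)),np.zeros((300,400,3),np.uint8)])])
cv2.imwrite('pics/m1.png',o)
```

```text
[440.81199756 171.03173889  14.61128577] 0.61034274102722
```

View pics/m1.png

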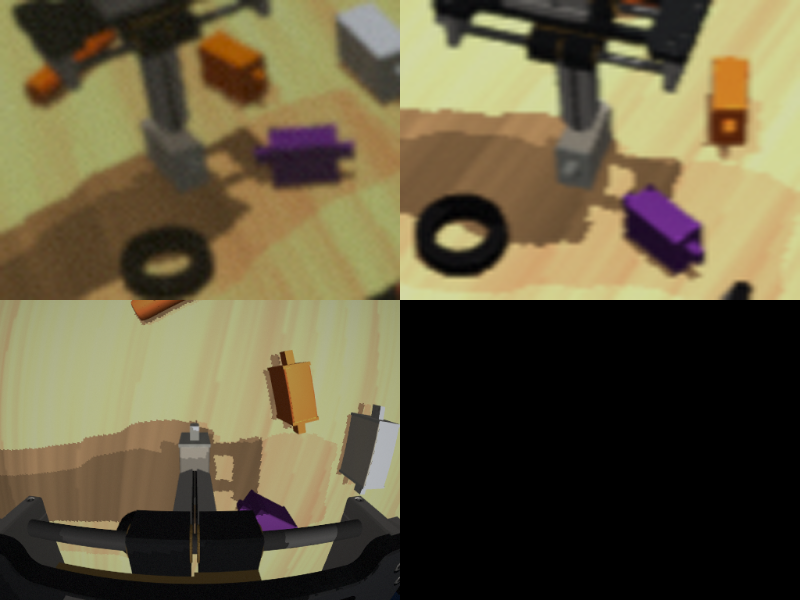

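The fingers are shut on nothing. Their tips seem to end about at the link's top, not beside it. I'll measure the real tip height and the link's pose from depth.

Run:
```python
from h import *
for n in('side','scene'):
    im,d,X=cloud(n);q=X.reshape(-1,3);q=q[(np.hypot(q[:,0]-441,q[:,1]-171)<60)]
    for lo in range(8,140,8):
        c=q[(q[:,2]>=lo)&(q[:,2]<lo+8)]
        if len(c): print(n,lo,len(c),np.percentile(c[:,:2],[2,50,98],axis=0).round(0).tolist())
s,p,im,d,X=wcloud();q=X.reshape(-1,3);q=q[(np.hypot(q[:,0]-441,q[:,1]-171)<60)]
for lo in range(8,140,8):
    c=q[(q[:,2]>=lo)&(q[:,2]<lo+8)]
    if len(c): print('w',lo,len(c),np.percentile(c[:,:2],[2,50,98],axis=0).round(0).tolist())
```

```text
side 8 18 [[424.0, 144.0], [436.0, 150.0], [454.0, 190.0]]
side 16 28 [[424.0, 137.0], [435.0, 149.0], [459.0, 194.0]]
side 24 29 [[424.0, 136.0], [443.0, 150.0], [460.0, 194.0]]
side 32 28 [[425.0, 136.0], [442.0, 148.0], [457.0, 189.0]]
side 40 78 [[425.0, 144.0], [439.0, 162.0], [458.0, 194.0]]
side 48 4 [[434.0, 151.0], [443.0, 163.0], [448.0, 168.0]]
side 56 14 [[430.0, 157.0], [442.0, 162.0], [452.0, 171.0]]
side 64 21 [[430.0, 157.0], [440.0, 162.0], [455.0, 172.0]]
side 72 16 [[429.0, 158.0], [440.0, 163.0], [455.0, 171.0]]
side 80 22 [[429.0, 159.0], [440.0, 161.0], [456.0, 172.0]]
side 88 21 [[429.0, 157.0], [443.0, 162.0], [454.0, 173.0]]
side 96 19 [[429.0, 159.0], [438.0, 163.0], [455.0, 172.0]]
side 104 20 [[429.0, 158.0], [441.0, 161.0], [454.0, 173.0]]
side 112 24 [[429.0, 159.0], [443.0, 163.0], [456.0, 170.0]]
side 120 23 [[428.0, 158.0], [442.0, 162.0], [455.0, 174.0]]
side 128 19 [[429.0, 158.0], [442.0, 162.0], [456.0, 168.0]]
side 136 1 [[437.0, 158.0], [437.0, 158.0], [437.0, 158.0]]
scene 8 15 [[434.0, 138.0], [450.0, 161.0], [457.0, 201.0]]
scene 16 25 [[434.
[... 1124 characters left out ...]
]]
w 40 1343 [[424.0, 173.0], [437.0, 187.0], [451.0, 199.0]]
w 48 59 [[433.0, 177.0], [440.0, 178.0], [446.0, 181.0]]
w 56 189 [[428.0, 176.0], [439.0, 178.0], [450.0, 181.0]]
w 64 230 [[428.0, 176.0], [440.0, 178.0], [451.0, 182.0]]
w 72 257 [[428.0, 176.0], [440.0, 178.0], [451.0, 182.0]]
w 80 304 [[428.0, 176.0], [440.0, 178.0], [451.0, 181.0]]
w 88 327 [[428.0, 176.0], [440.0, 178.0], [451.0, 181.0]]
w 96 393 [[428.0, 176.0], [440.0, 178.0], [451.0, 182.0]]
w 104 481 [[428.0, 173.0], [440.0, 178.0], [451.0, 182.0]]
w 112 317 [[428.0, 164.0], [441.0, 178.0], [451.0, 182.0]]
w 120 113 [[438.0, 167.0], [441.0, 175.0], [443.0, 180.0]]
w 128 1 [[441.0, 179.0], [441.0, 179.0], [441.0, 179.0]]
```

Run:
```python
from h import *
z=np.load('side.npz');q=z['X'][10:85,55:115].reshape(-1,3);q=q[np.hypot(q[:,0]-268,q[:,1]-564)<90]
for lo in range(140,300,10):
    c=q[(q[:,2]>=lo)&(q[:,2]<lo+10)]
    if len(c): print(lo,len(c),np.percentile(c[:,:2],[2,50,98],axis=0).round(0).tolist())
im,d,X=cloud('side');q=X.reshape(-1,3);q=q[(np.hypot(q[:,0]-441,q[:,1]-171)<110)]
for lo in range(80,240,10):
    c=q[(q[:,2]>=lo)&(q[:,2]<lo+10)]
    if len(c): print('now',lo,len(c),np.percentile(c[:,:2],[2,50,98],axis=0).round(0).tolist())
print(robot.read_state())
```

```text
200 4 [[284.0, 604.0], [294.0, 607.0], [299.0, 609.0]]
210 20 [[283.0, 598.0], [292.0, 607.0], [302.0, 612.0]]
220 34 [[238.0, 507.0], [270.0, 558.0], [301.0, 612.0]]
230 42 [[238.0, 506.0], [270.0, 560.0], [301.0, 613.0]]
240 42 [[237.0, 506.0], [256.0, 518.0], [302.0, 613.0]]
250 43 [[237.0, 503.0], [256.0, 517.0], [302.0, 613.0]]
260 41 [[237.0, 506.0], [254.0, 515.0], [302.0, 614.0]]
270 43 [[237.0, 509.0], [282.0, 598.0], [301.0, 614.0]]
280 44 [[237.0, 504.0], [256.0, 516.0], [303.0, 612.0]]
290 16 [[239.0, 506.0], [283.0, 603.0], [301.0, 614.0]]
now 80 26 [[429.0, 157.0], [442.0, 162.0], [456.0, 170.0]]
now 90 25 [[429.0, 158.0], [440.0, 161.0], [453.0, 175.0]]
now 100 24 [[429.0, 158.0], [442.0, 161.0], [455.0, 169.0]]
now 110 32 [[429.0, 157.0], [440.0, 162.0], [456.0, 174.0]]
now 120 27 [[428.0, 157.0], [442.0, 162.0], [456.0, 173.0]]
now 130 14 [[432.0, 155.0], [443.0, 163.0], [456.0, 166.0]]
now 140 3 [[419.0, 153.0], [422.0, 154.0], [425.0, 174.0]]
now 150 66 [[359.0, 121.0], [440.0, 143.0], [526.0, 189.0]]
now 160 186 [[372.0, 120.0], [451.0, 141.0], [524.0, 207.0]]
now
[... 470 characters left out ...]
462,  0.38875179,  0.30978692,  2.11502132, -0.18871595,
        0.66333794, -0.04066095]), 'joint_vel': array([ 1.27850060e-03, -6.62972149e-04,  6.63520486e-04, -2.50100484e-04,
       -1.25035966e-04, -4.71420821e-05, -7.87137600e-04]), 'joint_efforts': array([-1.80361934e-03, -6.56468439e+01,  5.44733047e+00, -2.87739730e+01,
       -3.35341261e-02,  1.40381642e-02,  5.92351171e-05]), 'eef_pos': array([440.84122193, 171.00891565,  14.63465505]), 'tcp_rot': array([ 1.96363900e+00,  2.45226943e+00, -7.81376615e-05]), 'force': array([-0.09265851,  0.00149082, -0.67880141]), 'ft_torque': array([-0.04713297,  0.06198063, -0.03522425]), 'finger_force': 0.0, 'gripper_width': 0.7384135252624854}
```

The reported z looks about 36–38 mm too low: tips at about 52, body at about 150. x and y agree. I'll refine the offset.

Run:
```python
from h import *
s,p,im,d,X=wcloud();q=X.reshape(-1,3)
q=q[(abs(q[:,0]-440)<13)&(q[:,1]>172)&(q[:,1]<184)]
print('w',np.histogram(q[:,2],np.arange(40,66,1))[0])
for n in('side','scene'):
    for i in range(2):
        im,d,X=cloud(n);q=X.reshape(-1,3);q=q[(abs(q[:,0]-441)<15)&(q[:,1]>155)&(q[:,1]<175)]
        print(n,np.histogram(q[:,2],np.arange(40,66,1))[0])
```

```text
w [  0  17 167 240  54   1   0   0   0   0   3   7  12   9  14  14  18  20
  23  21  22  31  27  27  26]
side [ 0  1  1  6  9 10  7  1  1  0  0  0  0  0  0  0  2  1  2  0  3  4  2  3
  0]
side [0 1 5 8 7 7 4 1 1 0 0 0 1 0 1 1 0 1 2 1 0 2 3 3 3]
scene [2 7 7 5 6 3 2 0 0 0 0 0 1 1 1 0 4 1 2 2 0 3 0 2 1]
scene [4 5 6 7 7 2 0 0 0 1 1 0 1 0 0 1 3 3 1 2 1 1 3 1 2]
```

Emit:
servo_tool([
  [0,0,0.4,0,0],
  [0,0,0.4,0,0],
  [0,0,0.4,0,0],
  [0,0,0.4,0,0],
  [0,0,0.4,0,0],
])

```text
clock: 5.12
eef_pos: [440.8, 171.0, 18.6]
tcp_rot: [-1.964, -2.452, 0.0]
force: [-0.2, -0.2, -0.5]
gripper_width: 45.6
finger_force: 0.0
```

Emit:
servo_tool([
  [0,0,-1.2,0,0],
  [0,0,-2.4,0,0],
  [0,0,-3.6,0,0],
  [0,0,-4.2,0,0],
  [0,0,-4.2,0,0],
])

```text
clock: 5.75
eef_pos: [440.6, 170.8, -23.9]
tcp_rot: [-1.964, -2.452, 0.002]
force: [-0.5, 0.7, -0.5]
gripper_width: 47.0
finger_force: 0.0
```

Emit:
servo_tool([
  [0,0,0,0,1],
  [0,0,0,0,1],
  [0,0,0,0,1],
  [0,0,0,0,1],
  [0,0,0,0,1],
])

```text
clock: 6.38
eef_pos: [441.0, 171.2, -23.1]
tcp_rot: [1.963, 2.452, 0.001]
force: [-0.9, 0.1, 6.4]
gripper_width: 25.6
finger_force: 25.0
```

The link is gripped (25.6 mm, 25 N). I'll lift, and meanwhile check the clearance between gripper body and open clamp in the cradle frame.

Emit:
servo_tool([
  [0,0,2,0,1],
  [0,0,5,0,1],
  [0,0,8,0,1],
  [0,0,11,0,1],
  [0,0,12,0,1],
])

```text
clock: 7.0
eef_pos: [441.3, 171.4, 97.8]
tcp_rot: [1.963, 2.452, 0.003]
force: [-1.3, 0.9, -2.3]
gripper_width: 26.1
finger_force: 25.0
```

Run:
```python
from h import *
a=np.radians(17.5);c0=np.array([560,-101.5]);Rc=np.array([[np.cos(a),np.sin(a)],[-np.sin(a),np.cos(a)]])
A=[]
for n in('scene','side'):
    im,d,X=cloud(n);q=X.reshape(-1,3);A.append(q[np.isfinite(q[:,0])])
    L=A[-1];
q=np.vstack(A)
l=np.hstack([(q[:,:2]-c0)@Rc.T,q[:,2:]])
l=l[(abs(l[:,1])<75)&(l[:,0]>40)&(l[:,0]<170)]
for lo in range(85,235,10):
    m=l[(l[:,2]>=lo)&(l[:,2]<lo+10)]
    for nm,k in(('mid',abs(m[:,1])<42),('arm',abs(m[:,1])>=42)):
        t=m[k]
        if len(t): print(lo,nm,len(t),np.percentile(t[:,0],[3,50,97]).round(),np.percentile(t[:,1],[3,97]).round())
s=robot.read_state();print(s['eef_pos'],s['force'],s['gripper_width'])
# held link top/bottom & body
q=q[np.hypot(q[:,0]-s['eef_pos'][0],q[:,1]-s['eef_pos'][1])<100]
print(np.histogram(q[:,2],np.arange(80,300,5)))
```

```text
85 arm 180 [63. 72. 84.] [-73.  70.]
95 arm 47 [73. 78. 87.] [-59.  58.]
105 arm 55 [77. 81. 90.] [-60.  57.]
115 arm 53 [81. 85. 93.] [-60.  55.]
125 arm 48 [84. 89. 97.] [-60.  55.]
135 mid 47 [93. 95. 98.] [-39.  39.]
135 arm 67 [ 88.  94. 101.] [-60.  57.]
145 mid 122 [ 87.  97. 101.] [-39.  40.]
145 arm 68 [ 93.  97. 104.] [-60.  55.]
155 mid 326 [ 90. 102. 110.] [-38.  38.]
155 arm 79 [ 96. 102. 110.] [-60.  56.]
165 mid 42 [103. 105. 108.] [-36.  38.]
165 arm 66 [100. 105. 113.] [-60.  58.]
175 arm 54 [103. 108. 115.] [-60.  54.]
185 arm 60 [107. 111. 120.] [-60.  56.]
195 arm 54 [110. 115. 122.] [-60.  55.]
205 mid 11 [119. 121. 127.] [-36.  27.]
205 arm 53 [114. 119. 126.] [-60.  55.]
215 mid 286 [119. 123. 129.] [-39.  39.]
215 arm 135 [118. 123. 130.] [-60.  57.]
[441.01506658 171.28345221  96.90012107] [-0.51013747  0.43630405 -1.78790912] 25.79311494596788
(array([  0,   0,   0,   0,   0,   0,   0,   2,  14,  28,  18,  25,  42,
        49,  74,  50, 150, 128,  35,  37,  33,  35,  37,  39,  38,  31,
        28,  21,  11,  11,  24,  85, 139, 248, 224, 196, 122, 213, 753,
       594, 105,  96,  63]), array([ 80,  85,  90,  95, 100, 105, 110, 115, 120, 125, 130, 135, 140,
       145, 150, 155, 160, 165, 170, 175, 180, 185, 190, 195, 200, 205,
       210, 215, 220, 225, 230, 235, 240, 245, 250, 255, 260, 265, 270,
       275, 280, 285, 290, 295]))
```

Emit:
servo_tool([
  [1.2,-3,0,1,1],
  [3,-7.5,0,2,1],
  [5,-12,0,3,1],
  [7,-16.5,0,4,1],
  [8.8,-20.5,0,4.8,1],
])

```text
clock: 7.72
eef_pos: [528.6, -35.7, 95.1]
tcp_rot: [-1.858, -2.532, 0.002]
force: [-0.6, 1.0, -1.8]
gripper_width: 25.6
finger_force: 25.0
```

Emit:
servo_tool([
  [1.5,-3.4,0,0,1],
  [2.8,-6,0,0,1],
  [3.1,-6.8,0,0,1],
  [3.1,-6.8,0,0,1],
  [3.1,-6.8,0,0,1],
])

```text
clock: 8.35
eef_pos: [559.4, -100.8, 96.1]
tcp_rot: [-1.857, -2.533, 0.0]
force: [-0.2, -0.4, -2.5]
gripper_width: 25.7
finger_force: 25.0
```

Run:
```python
from h import *
s,p,im,d,X=wcloud();print(s['eef_pos'],s['tcp_rot'],s['gripper_width'])
r=s['tcp_rot'];print('yaw',2*np.degrees(np.arctan2(r[1],r[0]))-90)
im2=cloud('side')[0]
cv2.imwrite('pics/w2.png',np.hstack([cv2.resize(im[90:330,130:370],(400,400),interpolation=2),cv2.resize(im2[140:270,200:330],(400,400),interpolation=2)]))
np.savez('w2.npz',im=im,X=X,R=p['R'],t=p['t'])
q=X.reshape(-1,3);e=s['eef_pos']
t=q[(np.hypot(q[:,0]-e[0],q[:,1]-e[1])<55)&(q[:,2]>e[2]+61)&(q[:,2]<e[2]+72)]
print('top',len(t),t.mean(0),cv2.minAreaRect(t[:,:2].astype(np.float32)))
a=np.radians(17.5)
for lo,hi in((44,50),(51,58),(12,30)):
    m=q[(q[:,2]>lo)&(q[:,2]<hi)&(np.hypot(q[:,0]-560,q[:,1]+101.5)<55)];print(lo,len(m),cv2.minAreaRect(m[:,:2].astype(np.float32)) if len(m)>3 else '')
```

```text
[ 559.38700321 -100.80622778   96.14637649] [-1.85718667e+00 -2.53268982e+00  2.28909327e-04] 25.706239087451735
yaw -342.5041682669598
top 4328 [558.5693025  -97.11337734 162.35739512] ((559.499755859375, -99.90423583984375), (50.584327697753906, 53.36604309082031), 17.319198608398438)
44 149 ((550.8834228515625, -75.30563354492188), (42.1844367980957, 22.986915588378906), 17.732126235961914)
51 256 ((549.0991821289062, -69.36537170410156), (23.14508628845215, 10.306795120239258), 17.529293060302734)
12 1965 ((558.1542358398438, -95.09557342529297), (108.96279907226562, 95.84403228759766), 19.096149444580078)
```

View pics/w2.png

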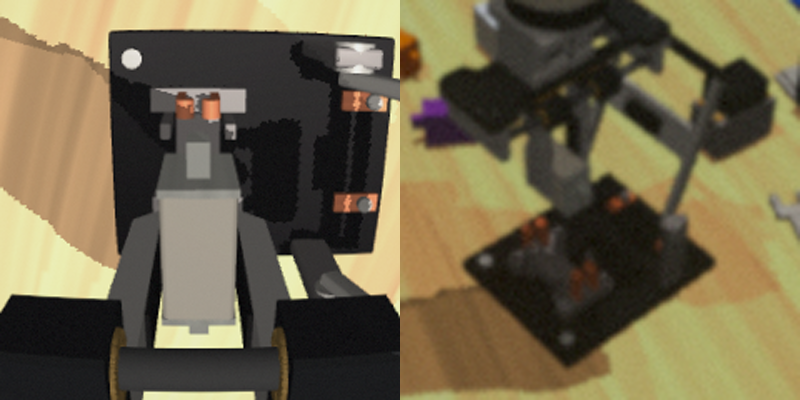

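Wrist view: the held link hangs straight between the fingers, blade at crop (198,160), over the +y jaw lips at crop (185–210,105). I'll compare link and cradle within this same image.

Run:
```python
from h import *
z=np.load('w2.npz');q=z['X'].reshape(-1,3);a=np.radians(17.5);Rc=np.array([[np.cos(a),np.sin(a)],[-np.sin(a),np.cos(a)]])
l=np.hstack([(q[:,:2]-[559.4,-100.8])@Rc.T,q[:,2:]])
t=l[(abs(l[:,0])<30)&(abs(l[:,1])<60)]
for lo in range(118,170,3):
    m=t[(t[:,2]>lo)&(t[:,2]<lo+3)]
    if len(m)>5: print(lo,len(m),np.percentile(m[:,0],[1,50,99]).round(1),np.percentile(m[:,1],[1,50,99]).round(1))
m=t[(t[:,2]>159)&(t[:,2]<166)&(abs(t[:,0])<16)]
h,e=np.histogram(m[:,1],np.arange(-34,40,2));print(h,e[0])
for y0 in(-20,0,20):
    k=m[abs(m[:,1]-y0)<4];print(y0,np.percentile(k[:,0],[2,98]))
b=t[(t[:,1]>29)&(t[:,2]>118)&(t[:,2]<150)];print('blade',np.percentile(b,[2,50,98],axis=0).round(1))
j=t[(t[:,2]>51)&(t[:,2]<58)];print('jaw',np.percentile(j,[2,50,98],axis=0).round(1))
```

```text
118 23 [-11.9   7.2  13.2] [26.4 26.9 27.3]
121 42 [-13.4   0.5  12.9] [26.4 27.  27.4]
124 31 [-13.   -4.7  13.4] [26.5 27.  27.4]
127 32 [-12.8   0.2  13.1] [26.6 26.9 27.5]
130 43 [-14.8  -5.8  12.9] [15.8 27.  27.2]
133 56 [-17.2   4.9  18.2] [ 7.8 27.  39.8]
136 94 [-19.8  -0.4  21.6] [ 7.7 26.9 39.9]
139 113 [-23.1   1.7  24.1] [ 7.3 26.8 39.9]
142 135 [-23.7   1.1  24.6] [ 7.3  8.4 40. ]
145 139 [-23.6  -0.1  24.6] [ 7.1  8.6 39.9]
148 448 [-22.9   0.2  24. ] [-37.8  28.8  39.8]
151 224 [-23.8   0.5  24.5] [-36.7  26.9  39.4]
154 175 [-23.5   0.5  24.5] [ 6.4 26.5 27.3]
157 205 [-23.6   0.5  25.1] [-22.3   8.2  27.4]
160 3300 [-17.    0.5  17.8] [-25.1   5.   27.1]
163 738 [-22.6   0.5  23.4] [-24.3   6.   26.7]
166 130 [-24.3   0.4  24.6] [-8.8  7.5  8.5]
169 144 [-24.4  13.3  24.9] [-1.2  7.7  8.5]
[  0   0   0   0  96 126 121 115 123 122 119 126 136 140 133 144 137 146
 145 155 202 155 161 152 149 164 160 164 155 169 208   0   0   0   0   0] -34
-20 [-12.11129515  13.03780842]
0 [-12.26228672  13.18569444]
20 [-12.16427041  12.53744624]
blade [[-3.600e+00  2.970e+01  1.350e+02]
 [-1.000e-01  3.960e+01  1.472e+02]
 [ 3.900e+00  4.000e+01  1.500e+02]]
jaw [[-11.9  28.2  51.4]
 [  2.3  33.3  53.9]
 [ 11.2  38.1  55.9]]
```

Emit:
servo_tool([
  [0,-0.2,0,0,1],
  [0,-0.2,-2,0,1],
  [0,-0.2,-4,0,1],
  [0,-0.2,-5.6,0,1],
  [0,-0.2,-5.6,0,1],
])

```text
clock: 9.07
eef_pos: [559.1, -103.9, 39.8]
tcp_rot: [-1.858, -2.531, 0.002]
force: [0.5, -0.4, -3.4]
gripper_width: 25.9
finger_force: 25.0
```

Emit:
servo_tool([
  [0,0,-0.5,0,1],
  [0,0,-1,0,1],
  [0,0,-1.5,0,1],
  [0,0,-1.8,0,1],
  [0,0,-1.8,0,1],
])

```text
clock: 9.7
eef_pos: [559.7, -104.0, 22.4]
tcp_rot: [-1.859, -2.532, 0.0]
force: [-0.2, -0.2, -2.0]
gripper_width: 25.9
finger_force: 25.0
```

Emit:
servo_tool([
  [0,0.1,0,0,1],
  [0,0.15,-0.3,0,1],
  [0,0.15,-0.6,0,1],
  [0,0.15,-0.8,0,1],
  [0,0.15,-0.8,0,1],
])

```text
clock: 10.32
eef_pos: [559.7, -102.5, 14.4]
tcp_rot: [-1.859, -2.532, 0.0]
force: [0.4, -0.1, -1.5]
gripper_width: 25.9
finger_force: 25.0
```

Emit:
servo_tool([
  [0,0,-0.05,0,1],
  [0,0,-0.1,0,1],
  [0,0,-0.15,0,1],
  [0,0,-0.2,0,1],
  [0,0,-0.2,0,1],
])

```text
clock: 10.95
eef_pos: [560.1, -102.6, 13.1]
tcp_rot: [1.859, 2.532, 0.0]
force: [-3.3, -0.2, 9.3]
gripper_width: 26.0
finger_force: 25.0
```

Emit:
servo_tool([
  [0,0,0.15,0,1],
  [0,0,0.15,0,0.2],
  [0,0,0.15,0,0.1],
  [0,0,0.15,0,0.1],
  [0,0,0.15,0,0.1],
])

```text
clock: 11.58
eef_pos: [559.8, -102.5, 14.1]
tcp_rot: [-1.859, -2.532, 0.0]
force: [0.3, 0.5, -0.7]
gripper_width: 42.3
finger_force: 0.0
```

Emit:
servo_tool([
  [0,0,1,0,0.1],
  [0,0,3,0,0.1],
  [0,0,5,0,0.1],
  [0,0,7,0,0.1],
  [0,0,9,0,0.1],
])

```text
clock: 12.2
eef_pos: [559.9, -102.5, 105.5]
tcp_rot: [1.859, 2.532, 0.0]
force: [-0.3, -0.4, 0.1]
gripper_width: 42.5
finger_force: 0.0
```

Run:
```python
from h import *
s,p,im,d,X=wcloud();print(s['eef_pos'],s['force'],s['gripper_width'])
a=np.radians(17.5);Rc=np.array([[np.cos(a),np.sin(a)],[-np.sin(a),np.cos(a)]])
q=X.reshape(-1,3);l=np.hstack([(q[:,:2]-[559.5,-101.8])@Rc.T,q[:,2:]])
m=l[(abs(l[:,0])<22)&(abs(l[:,1])<45)&(l[:,2]>70)&(l[:,2]<88)]
print('top',len(m),np.percentile(m,[1,50,99],axis=0).round(1),cv2.minAreaRect(m[:,:2].astype(np.float32)))
for n in('scene','side'):
    i,d,X=cloud(n);q=X.reshape(-1,3);l=np.hstack([(q[:,:2]-[559.5,-101.8])@Rc.T,q[:,2:]])
    b=l[(abs(l[:,1])<48)&(l[:,0]>95)&(l[:,0]<160)&(l[:,2]>190)&(l[:,2]<240)]
    c=np.median(b,0);print(n,'bar',len(b),c,b[:,2].max())
    cv2.imwrite(f'pics/{n}3.png',i)
    if n=='scene': S=i
    else: cv2.imwrite('pics/p3.png',np.hstack([cv2.resize(S[150:270,190:310],(400,400),interpolation=2),cv2.resize(i[140:260,200:320],(400,400),interpolation=2)]))
```

```text
[ 559.89053475 -102.54179254  105.50388411] [-0.30008736 -0.44194889  0.08767211] 42.50249673739482
top 1825 [[-13.2 -25.2  71.2]
 [ -0.2   2.7  79.1]
 [ 12.7  26.4  80.6]] ((-0.2285003662109375, 0.46595191955566406), (52.19166946411133, 26.93717384338379), 89.67469787597656)
scene bar 192 [124.98170831  -1.45554286 220.10751108] 224.82953603037564
side bar 82 [122.71763162 -23.57961195 220.81432741] 224.7283773885963
```

View pics/p3.png

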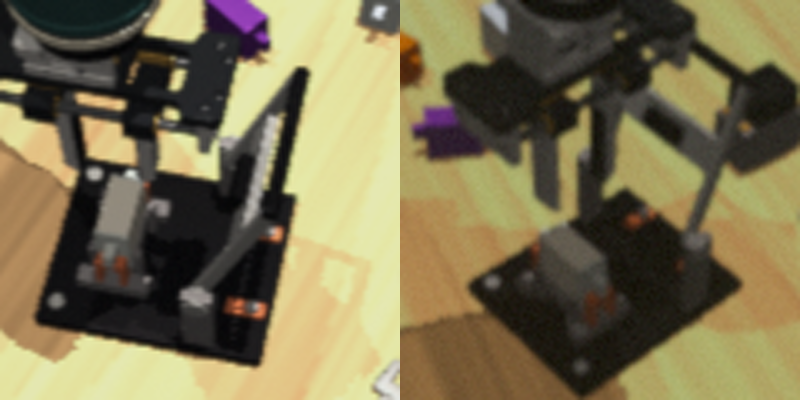

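Both views show the link upright in the cradle, at rest on the lips (top about 80 mm), with the clamp still open at about 1.91 rad. Next I go above the grip bar.

Emit:
servo_tool([
  [0,0,4,0,0.1],
  [0,0,8,0,0.1],
  [2,0.6,10.5,0,0],
  [5,1.6,10.5,0,0],
  [8,2.6,10.5,0,0],
])

```text
clock: 12.98
eef_pos: [640.5, -76.0, 208.7]
tcp_rot: [-1.859, -2.532, -0.0]
force: [-1.0, -0.7, 0.9]
gripper_width: 47.2
finger_force: 0.0
```

Emit:
servo_tool([
  [2,0.6,0,0,0],
  [3.7,1.2,0,0,0],
  [3.7,1.2,0,0,0],
  [3.7,1.2,0,0,0],
  [3.7,1.2,0,0,0],
])

```text
clock: 13.6
eef_pos: [676.3, -64.8, 209.3]
tcp_rot: [-1.86, -2.532, -0.0]
force: [-0.0, 0.4, 0.3]
gripper_width: 47.1
finger_force: 0.0
```

Run:
```python
from h import *
s,p,im,d,X=wcloud();print(s['eef_pos'],s['force'],s['gripper_width'])
a=np.radians(17.5);Rc=np.array([[np.cos(a),np.sin(a)],[-np.sin(a),np.cos(a)]])
q=X.reshape(-1,3);l=np.hstack([(q[:,:2]-[559.5,-101.8])@Rc.T,q[:,2:]])
m=l[(abs(l[:,1])<45)&(l[:,2]>205)&(l[:,2]<230)&(l[:,0]>100)&(l[:,0]<150)]
print('bar',len(m),np.percentile(m,[1,50,99],axis=0).round(1))
print('tcp',Rc@(s['eef_pos'][:2]-[559.5,-101.8]))
```

```text
[676.31726822 -64.8153896  209.26052295] [-0.01860375  0.37861615  0.30985259] 47.05491617982873
bar 1747 [[119.9 -43.9 216.3]
 [125.3   4.5 220.2]
 [131.2  44.3 222.3]]
tcp [122.53209568   0.14521982]
```

Emit:
servo_tool([
  [0.25,0.1,0,0,0],
  [0.25,0.1,-2,0,0],
  [0.25,0.1,-4,0,0],
  [0.25,0.1,-4.9,0,0],
  [0.25,0.1,-4.9,0,0],
], force=10)

```text
clock: 14.28
eef_pos: [678.9, -63.5, 159.2]
tcp_rot: [-1.859, -2.531, 0.002]
force: [0.8, -0.2, 0.6]
gripper_width: 47.2
finger_force: 0.0
```

Emit:
servo_tool([
  [0,0,0,0,1],
  [0,0,0,0,1],
  [0,0,0,0,1],
  [0,0,0,0,1],
  [0,0,0,0,1],
])

```text
clock: 14.9
eef_pos: [679.4, -63.5, 160.3]
tcp_rot: [1.859, 2.532, 0.0]
force: [-0.3, -0.3, 1.5]
gripper_width: 11.5
finger_force: 10.0
```

Run:
```python
import numpy as np
c,s=np.cos(np.radians(17.5)),np.sin(np.radians(17.5))
f=lambda a:np.array([-145*np.cos(a),145*np.sin(a)])
for a in np.r_[1.93,np.arange(1.85,0.2,-.1),.2]:
    d=f(a)-f(1.93);print(round(a,2),'x',round(d[0]*c/10,2),'y',round(d[0]*s/10,2),'z',round(d[1]/10,2))
```

```text
1.93 x 0.0 y 0.0 z 0.0
1.85 x -1.05 y -0.33 z 0.36
1.75 x -2.4 y -0.76 z 0.69
1.65 x -3.77 y -1.19 z 0.88
1.55 x -5.15 y -1.62 z 0.92
1.45 x -6.53 y -2.06 z 0.82
1.35 x -7.89 y -2.49 z 0.57
1.25 x -9.22 y -2.91 z 0.19
1.15 x -10.51 y -3.31 z -0.34
1.05 x -11.74 y -3.7 z -1.0
0.95 x -12.91 y -4.07 z -1.78
0.85 x -13.99 y -4.41 z -2.68
0.75 x -14.98 y -4.72 z -3.69
0.65 x -15.87 y -5.0 z -4.8
0.55 x -16.65 y -5.25 z -6.0
0.45 x -17.31 y -5.46 z -7.27
0.35 x -17.85 y -5.63 z -8.6
0.25 x -18.26 y -5.76 z -9.99
0.2 x -18.41 y -5.81 z -10.69
```

Emit:
servo_tool([
  [-1.05,-0.33,0.36,0,1],
  [-2.4,-0.76,0.69,0,1],
  [-3.77,-1.19,0.88,0,1],
  [-5.15,-1.62,0.92,0,1],
  [-6.53,-2.06,0.82,0,1],
])

```text
clock: 15.52
eef_pos: [612.9, -84.3, 168.3]
tcp_rot: [-1.859, -2.532, -0.0]
force: [2.2, 3.5, 2.2]
gripper_width: 11.8
finger_force: 10.0
```

Emit:
servo_tool([
  [-1.36,-0.43,-0.25,0,1],
  [-2.7,-0.85,-0.63,0,1],
  [-4,-1.25,-1.16,0,1],
  [-5.2,-1.64,-1.82,0,1],
  [-6.4,-2,-2.6,0,1],
])

```text
clock: 16.15
eef_pos: [549.2, -104.4, 141.8]
tcp_rot: [1.859, 2.532, -0.0]
force: [3.1, 1.4, -2.8]
gripper_width: 11.6
finger_force: 10.0
```

Emit:
servo_tool([
  [-1.08,-0.34,-0.9,0,1],
  [-2.07,-0.65,-1.91,0,1],
  [-2.96,-0.93,-3.02,0,1],
  [-3.74,-1.18,-4.22,0,1],
  [-4.2,-1.32,-5.1,0,1],
])

```text
clock: 16.77
eef_pos: [507.4, -117.5, 90.4]
tcp_rot: [-1.859, -2.532, 0.001]
force: [0.8, 0.9, 0.9]
gripper_width: 12.0
finger_force: 10.0
```

Emit:
servo_tool([
  [-0.33,-0.1,-0.75,0,1],
  [-0.63,-0.2,-1.5,0,1],
  [-0.9,-0.28,-2.3,0,1],
  [-1.1,-0.35,-3,0,1],
  [-1.18,-0.37,-3.4,0,1],
])

```text
clock: 17.4
eef_pos: [496.0, -121.0, 56.9]
tcp_rot: [-1.859, -2.532, 0.001]
force: [-2.5, 1.4, 1.3]
gripper_width: 11.4
finger_force: 10.0
```

Emit:
servo_tool([
  [0,0,0,0,1],
  [0,0,0,0,0.3],
  [0,0,0,0,0.3],
  [0,0,2,0,0.3],
  [0,0,4.5,0,0.3],
])

```text
clock: 18.02
eef_pos: [496.0, -121.0, 102.8]
tcp_rot: [-1.859, -2.532, 0.001]
force: [-0.1, -0.2, 0.6]
gripper_width: 32.8
finger_force: 0.0
```

Emit:
servo_tool([
  [0,0,0,0,1],
  [0,0,0,0,1],
  [0,0,0,0,1],
  [0,0,0,0,1],
  [0,0,0,0,1],
])

```text
clock: 18.65
eef_pos: [496.1, -121.0, 102.1]
tcp_rot: [-1.859, -2.532, 0.001]
force: [-0.4, 0.0, -0.7]
gripper_width: 0.4
finger_force: 0.0
```

Run:
```python
from h import *
s,p,im,d,X=wcloud();print(s['eef_pos'],s['force'],s['gripper_width'])
a=np.radians(17.5);Rc=np.array([[np.cos(a),np.sin(a)],[-np.sin(a),np.cos(a)]])
print('tcp',Rc@(s['eef_pos'][:2]-[559.5,-101.8]))
for n,Y in(('w',X),('scene',cloud('scene')[2]),('side',cloud('side')[2])):
    q=Y.reshape(-1,3);l=np.hstack([(q[:,:2]-[559.5,-101.8])@Rc.T,q[:,2:]])
    m=l[(abs(l[:,1])<48)&(l[:,2]>80)&(l[:,2]<130)&(l[:,0]>-95)&(l[:,0]<-45)&(abs(l[:,1])>12)]
    if len(m):print(n,'bar',len(m),np.percentile(m,[1,50,99],axis=0).round(1).tolist())
```

```text
[ 496.07316285 -121.02100342  102.06686268] [-0.42971039  0.01343532 -0.67734544] 0.41055609951458083
tcp [-66.27111693   0.741421  ]
w bar 799 [[-71.4, 12.3, 115.1], [-66.4, 30.3, 118.4], [-60.7, 47.6, 120.5]]
scene bar 93 [[-72.1, -46.6, 111.8], [-65.0, -21.1, 117.9], [-61.0, 47.0, 122.8]]
side bar 107 [[-72.0, -47.4, 114.3], [-68.0, -15.1, 119.4], [-61.1, 46.9, 121.8]]
```

Bar at a ≈ 0.23, top at 119.5. Fingers are shut above it; now I push down in force-watched steps.

Emit:
servo_tool([
  [0,0,-1,0,1],
  [0,0,-1.7,0,1],
  [-0.05,0,-2.1,0,1],
  [-0.1,0,-2.5,0,1],
  [-0.13,-0.04,-2.8,0,1],
])

```text
clock: 19.42
eef_pos: [494.9, -121.4, 74.1]
tcp_rot: [-1.859, -2.532, 0.0]
force: [-0.9, 0.2, 1.3]
gripper_width: 0.3
finger_force: 0.4
```

Emit:
servo_tool([
  [0,0,-0.15,0,1],
  [0,0,-0.3,0,1],
  [-0.05,0,-0.45,0,1],
  [-0.1,-0.03,-0.6,0,1],
  [-0.1,-0.03,-0.6,0,1],
])

```text
clock: 20.05
eef_pos: [494.0, -121.7, 68.8]
tcp_rot: [1.859, 2.532, 0.001]
force: [-4.9, 1.2, 10.2]
gripper_width: 0.3
finger_force: 5.2
```

Emit:
servo_tool([
  [0,0,-0.15,0,1],
  [-0.03,0,-0.3,0,1],
  [-0.05,0,-0.45,0,1],
  [-0.05,-0.02,-0.6,0,1],
  [-0.05,-0.02,-0.7,0,1],
])

```text
clock: 20.68
eef_pos: [493.0, -122.0, 61.6]
tcp_rot: [-1.859, -2.532, 0.0]
force: [-6.0, -0.2, 9.0]
gripper_width: 0.6
finger_force: 4.8
```

Emit:
servo_tool([
  [0,0,-0.1,0,1],
  [0,0,-0.2,0,1],
  [-0.03,0,-0.3,0,1],
  [-0.03,0,-0.4,0,1],
  [-0.03,0,-0.5,0,1],
])

```text
clock: 21.3
eef_pos: [492.5, -122.1, 56.5]
tcp_rot: [-1.859, -2.531, 0.001]
force: [-6.5, 0.0, 9.4]
gripper_width: 0.3
finger_force: 4.3
```

Emit:
servo_tool([
  [-0.03,0,-0.06,0,1],
  [-0.05,0,-0.12,0,1],
  [-0.05,-0.02,-0.18,0,1],
  [-0.05,-0.02,-0.24,0,1],
  [-0.05,-0.02,-0.3,0,1],
])

```text
clock: 21.92
eef_pos: [492.3, -122.2, 53.6]
tcp_rot: [-1.859, -2.532, 0.0]
force: [-6.5, 0.1, 10.2]
gripper_width: 0.3
finger_force: 4.8
```

Emit:
servo_tool([
  [0,0,-0.03,0,1],
  [0,0,-0.06,0,1],
  [0,0,-0.09,0,1],
  [0,0,-0.12,0,1],
  [0,0,-0.12,0,1],
])

```text
clock: 22.55
eef_pos: [492.2, -122.2, 52.3]
tcp_rot: [-1.859, -2.532, 0.001]
force: [-5.7, 0.7, 7.9]
gripper_width: 0.6
finger_force: 4.3
```

Emit:
servo_tool([
  [0,0,-0.03,0,1],
  [0,0,-0.06,0,1],
  [0,0,-0.09,0,1],
  [0,0,-0.12,0,1],
  [0,0,-0.12,0,1],
])

```text
clock: 23.18
eef_pos: [492.1, -122.3, 51.1]
tcp_rot: [-1.859, -2.531, 0.001]
force: [-5.5, 0.4, 8.6]
gripper_width: 0.5
finger_force: 4.6
```

Emit:
servo_tool([
  [0,0,-0.03,0,1],
  [0,0,-0.06,0,1],
  [0,0,-0.09,0,1],
  [0,0,-0.12,0,1],
  [0,0,-0.12,0,1],
])

```text
clock: 23.8
eef_pos: [492.1, -122.3, 49.9]
tcp_rot: [-1.859, -2.531, 0.001]
force: [-6.0, -0.8, 9.3]
gripper_width: 0.6
finger_force: 4.8
```

Emit:
servo_tool([
  [0,0,-0.02,0,1],
  [0,0,-0.04,0,1],
  [0,0,-0.06,0,1],
  [0,0,-0.06,0,1],
  [0,0,-0.06,0,1],
])

```text
clock: 24.42
eef_pos: [492.1, -122.3, 49.6]
tcp_rot: [-1.859, -2.531, 0.0]
force: [-8.5, 0.8, 15.7]
gripper_width: 0.5
finger_force: 8.1
```

Hard stop reached at about 15.7 N; I'll hold and check the height.

Emit:
servo_tool([
  [0,0,0,0,1],
  [0,0,0,0,1],
  [0,0,0,0,1],
  [0,0,0,0,1],
  [0,0,0,0,1],
])

```text
clock: 25.05
eef_pos: [492.1, -122.3, 49.6]
tcp_rot: [-1.859, -2.531, 0.0]
force: [-9.4, -0.2, 16.3]
gripper_width: 0.3
finger_force: 8.1
```

Emit:
servo_tool([
  [0,0,0,0,1],
  [0,0,0,0,1],
  [0,0,0,0,1],
  [0,0,0,0,1],
  [0,0,0,0,1],
])

```text
clock: 25.68
eef_pos: [492.1, -122.3, 49.6]
tcp_rot: [-1.859, -2.531, 0.0]
force: [-8.5, -0.2, 15.8]
gripper_width: 0.3
finger_force: 8.1
```

Run:
```python
from h import *
s,p,im,d,X=wcloud();print(s['eef_pos'],s['force'])
a=np.radians(17.5);Rc=np.array([[np.cos(a),np.sin(a)],[-np.sin(a),np.cos(a)]])
for n,Y in(('w',X),('scene',cloud('scene')[2]),('side',cloud('side')[2])):
    q=Y.reshape(-1,3);l=np.hstack([(q[:,:2]-[559.5,-101.8])@Rc.T,q[:,2:]])
    m=l[(abs(l[:,1])<48)&(l[:,2]>65)&(l[:,2]<130)&(l[:,0]>-95)&(l[:,0]<-45)&(abs(l[:,1])>13)]
    if len(m):print(n,'bar',len(m),np.percentile(m,[1,50,80,99],axis=0).round(1).tolist())
```

```text
[ 492.06244582 -122.31200039   49.57082752] [-8.52656779 -0.2319649  15.79001833]
w bar 984 [[-75.8, 13.3, 79.7], [-69.9, 31.3, 84.7], [-66.7, 41.5, 85.5], [-64.1, 47.8, 86.7]]
scene bar 69 [[-76.5, -47.8, 78.9], [-69.3, -27.3, 84.4], [-66.8, -15.4, 85.9], [-64.8, 45.6, 89.3]]
side bar 89 [[-75.5, -47.2, 79.2], [-72.5, -20.2, 85.5], [-68.6, 34.1, 86.9], [-65.3, 47.0, 88.7]]
```

The bar top is at 86 mm, so the clamp is shut, and it has been held for over 1 s. Releasing straight up.

Emit:
servo_tool([
  [0,0,0.2,0,1],
  [0,0,1,0,1],
  [0,0,3,0,1],
  [0,0,6,0,1],
  [0,0,9,0,1],
])

```text
clock: 26.45
eef_pos: [492.7, -122.1, 140.5]
tcp_rot: [1.859, 2.532, -0.0]
force: [-0.8, 0.2, 0.2]
gripper_width: 0.2
finger_force: 0.0
```

Emit:
servo_tool([
  [0,0,1,0,1],
  [0,0,1,0,1],
  [0,0,1,0,1],
  [0,0,1,0,1],
  [0,0,1,0,1],
])

```text
clock: 27.08
eef_pos: [492.4, -122.1, 148.7]
tcp_rot: [-1.859, -2.532, 0.001]
force: [-0.3, -0.5, 0.2]
gripper_width: 0.4
finger_force: 0.0
```

Run:
```python
from h import *
s,p,im,d,X=wcloud();print(s['eef_pos'],s['force'],s['clock'])
a=np.radians(17.5);Rc=np.array([[np.cos(a),np.sin(a)],[-np.sin(a),np.cos(a)]])
for n,Y in(('w',X),('scene',cloud('scene')[2]),('side',cloud('side')[2])):
    q=Y.reshape(-1,3);l=np.hstack([(q[:,:2]-[559.5,-101.8])@Rc.T,q[:,2:]])
    m=l[(abs(l[:,1])<48)&(l[:,2]>65)&(l[:,2]<110)&(l[:,0]>-95)&(l[:,0]<-45)]
    if len(m):print(n,'bar',len(m),np.percentile(m,[1,50,80,99],axis=0).round(1).tolist())
cv2.imwrite('pics/end.png',cv2.resize(im,(512,384)))
```

```text
[ 492.37487233 -122.13462144  148.65985366] [-0.32069758 -0.49791765  0.23113149] 27.075
w bar 956 [[-75.6, -31.5, 80.2], [-70.5, 9.3, 84.9], [-66.7, 32.9, 85.9], [-64.6, 47.6, 87.1]]
scene bar 157 [[-76.3, -46.1, 78.8], [-69.8, -1.5, 84.7], [-67.1, 27.7, 86.3], [-65.1, 47.5, 88.9]]
side bar 146 [[-75.5, -46.9, 79.0], [-71.7, -2.3, 85.8], [-68.5, 25.7, 87.2], [-64.2, 46.3, 89.8]]
```

View pics/end.png

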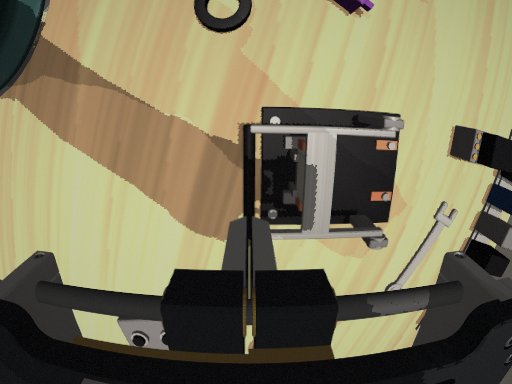

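The picture shows the clamp shut level over the cradle (crossbar at (318,180), bar at (249,170)) and the gripper well clear above it. Handing in.

```bash
python3 -c "
from h import *
print(job.job_done())"
```

```text
the job is handed in; nothing more can be done
None
```

The smaller link is home in the cradle with the clamp shut on it, after about 16 N on the grip bar for over a second; the gripper is clear and the job is handed in at about 27 s, with no verdict returned.

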